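Clear the holding jig, then bolt the tenoned neck blank into it

TASK

Someone left a tall varnish jar standing on the bed of the holding jig: first stand it upright in the low square tray. Then draw the blank with the tenon (stepped-in end) out of the rack by that end, lay it flat on the bare bench and let go, take it again nearer its plain end, and slide it tenon first along the jig's bed into the hooded throat as far as it goes. Last, slide the jig's bolt fully across behind it; leave the plain blank in the rack and the other loose things where they are.

Things in the scene. Friction and masses are not known exactly. Their poses are not given: they have to be found in the camera images.
- tall_jar: tall slim varnish jar of clear glass with a cork-coloured cap, 48 mm diameter, 109 mm high (glass body to 95 mm, cap 40 mm diameter above), about 0.16 kg; stands upright on the jig's bed, in front of the throat. Origin: centre of its underside, z up.
- tray: low square wooden tray fixed to the bench, 120 x 120 mm outside, walls 6 mm thick and 14 mm high, inner floor 5 mm above the bench. Origin: centre of its underside. The bench between the tray and the robot is bare, with room to lay the blank down.
- rack: low wooden rack fixed to the bench, 110 mm deep (x), 206 mm wide (y), 59 mm high, with a roof. Origin: centre of its underside. Two bays open towards its -x (mouth at x = -55 mm), centred at y = +50 and -50 mm, floor 8 mm above the bench, 42 mm high, 70 mm wide. In each lies a blank whose front 70 to 80 mm stick out.
- tenon_blank: light maple bar 170 mm long (its x), 36 mm wide (its y), 34 mm high, about 0.15 kg, whose last 30 mm at the +x end are stepped in on both sides to a tenon 20 mm wide (same height). Origin: centre of its underside, mid-length. It lies in one of the rack's two bays (either one) with the tenon end sticking out.
- tenon_tip (a point): centre of the tenon's end face on the tenon blank: 85 mm from its origin along its +x, 17 mm above its underside; axes as the blank's.
- plain_blank: light maple bar 170 x 36 x 34 mm, full width to both ends, in the other bay of the rack; to be left alone. Origin: centre of its underside.
- jig: wooden holding jig fixed to the bench: flat bed 240 mm long (x from -110 to +130 mm) and 110 mm wide, its top 10 mm above the bench. Origin: on the bench, under the bed's middle line; +x points into the throat (see throat_mouth). On the -y side a steel bolt can cross the bed, its face towards the throat at x = -61 mm; its guide loop stands at y = -52 to -66 mm, 38 mm high.
- throat_mouth (a point): mouth of the jig's dark hooded throat, on the bed's top (jig x = 50 mm, y = 0); axes as the jig's. The channel is 42 mm wide, 40 mm high, 65 mm deep to the end stop (roof's top 60 mm above the bench). Cheeks without roof, 50 mm above the bench, flare out from the mouth 25 mm towards -x. With the blank fully in, its plain end is at jig x = -55 mm.
- bolt (a joint): slide of the jig's steel bolt (20 x 20 mm, 12 to 32 mm above the bench), m: near 0 drawn back clear of the bed, 0.060 fully across behind the blank; it slides towards the jig's +y with a friction of about 2 N and stays where it is left.
- bolt_knob (a point): centre of the brass knob that stands upright on the bolt: 16 mm diameter, from 45 to 71 mm above the bench; this point is 56.5 mm above the bench. It lies at the jig's x = -71 mm, y = -140 mm plus the bolt's travel. Axes as the jig's.
- squat_jar: bystander: squat varnish jar with a dark cap, 64 mm diameter, 76 mm high. Origin: centre of its underside.
- sanding_block: bystander: cork sanding block 46 x 90 x 27 mm. Origin: centre of its underside.
- finger_plane: bystander: small brass finger plane 29 x 60 x 31 mm. Origin: centre of its underside.
- spool_clamp: bystander: turned wooden spool clamp with wing nut, standing, 35 mm diameter, 68 mm high. Origin: centre of its underside.
Not all that is in view belongs to the job. What is shaped like the tall_jar but pink is not meant.

How it is judged:
On the way, in this order (a step that is already met when the one before it is completed fails the run):
1. the tall jar stands upright in the tray, released (horizontal distance between tall_jar and tray below 0.045 m and height (world z) of tall_jar below 0.016 m and angle between tall_jar's own z axis and vertical below 0.12 rad and contact force between the fingers and tall_jar below 0.1 N), for 0.2 s.
2. the tenon blank is out of the rack and lies flat on the bare bench, released (horizontal distance between tenon_blank and rack above 0.145 m and height (world z) of tenon_blank below 0.004 m and angle between tenon_blank's own z axis and vertical below 0.06 rad and contact force between the fingers and tenon_blank below 0.1 N and linear speed of tenon_blank below 0.03 m/s), for 0.2 s.
3. the tenon blank lies in the jig, tenon first, home in the throat (x of tenon_tip in the frame of jig above 0.106 m and y of tenon_tip in the frame of jig between -0.008 and 0.008 m and angle between the x axis of tenon_blank and the x axis of jig, either way round below 0.09 rad and angle between tenon_blank's own z axis and vertical below 0.1 rad and z of tenon_blank in the frame of jig below 0.016 m), for 0.2 s.
4. the bolt is fully across (value of joint bolt above 0.052 m), for 0.2 s.
At the end, for the whole second after the job is handed in: The tall jar stands upright in the tray (within 45 mm of its centre), the tenon blank lies flat on the jig's bed with its tenon end in the throat within 9 mm of the stop, the bolt is across (travel over 52 of 60 mm), and all are released and at rest (all of step 1 and all of step 3 and value of joint bolt above 0.052 m and linear speed of each of tenon_blank, tall_jar below 0.02 m/s); the robot touches nothing.
It fails at once if the tall jar is tipped (angle between tall_jar's own z axis and vertical above 0.6 rad).
It fails at once if the plain blank is moved in the rack (over 15 mm) (distance of plain_blank from where it was at the start of the episode above 0.015 m).
It fails at once if the squat jar, sanding block, finger plane or spool clamp is moved (over 30 mm) (distance of any of squat_jar, sanding_block, finger_plane, spool_clamp from where it was at the start of the episode above 0.03 m).
It also fails if it takes over 72 s, if anything falls off the work surface, if the arm or the gripper's body presses on something with over 40 N, if the wrist force passes 120 N, or if a joint passes its speed limit or range.

ROBOT

A 6-joint arm with a two-finger parallel gripper is mounted at the origin on a cart in front of the work surface, level with it; the furniture and walls round the work are solid. World frame = base frame: x ahead of the robot, y to its left, z up, the work surface at z = 0. Lengths are in m, angles in rad, forces in N, time in s.
With the tool pointing down it reaches from about 0.3 to 0.775 m from the base axis. Payload 14.6 kg.
Tool frame: the origin (TCP) lies midway between the tips of the shut fingers; the grasp point (between the pads) lies 19 mm behind it (ctrl.pinch_z is the distance from the TCP to the grasp point, in m); z points along the fingers, y is the line along which they close (so a half turn about z gives the same grasp; the last joint's range is limited). The gripper opens to 94 mm and grips with 3 to 60 N. Pads are 16 mm wide; open, the fingers measure 119 mm over their backs; the gripper's body (75 mm by 177 mm) begins 78 mm behind the grasp point.
Start: joints at [-1.339, 0.3, 1.521, -0, 1.321, -0.067], TCP at [0.162, -0.526, 0.205] pointing down, gripper open.
Joint ranges: [-3.03, 3.03], [-0.79, 2.21], [0.23, 2.52], [-1.04, 4.18], [0, 3.07], [-2.55, 2.55]. Speed limits (rad/s): [2.22, 2.22, 2.57, 3.14, 3.14, 3.14].

INTERFACE

Orientations are given as [roll, pitch, yaw] about the fixed x, y, z axes, in that order (R = Rz(yaw) Ry(pitch) Rx(roll)).
In Python, from station import ctrl gives the robot as it stands.
- The arm moves only by the tool jog_arm, never from a script. Its argument "motion" is a list of rows, each a list of 7 numbers: the shift along the tool's x, y, z in m, then the turn, a rotation vector about the tool's x, y, z in rad, then the opening, from -1 (shut) to 1 (fully open). In form: [[tx, ty, tz, rx, ry, rz, gripper], ...]. A call has 1 to 5 rows; each row shifts and turns the commanded pose from where the row before left it, along the tool's axes as they then stand; what a row does not reach is not made up. A row lasts 1/10 s, in which the tool goes at most 50 mm and 8.59 degrees, less where a joint would pass 70% of its speed; a pose out of reach is approached as far as the arm can. A call is refused whole if a number of a shift passes 0.05 or a number of a turn 0.15, either way. A call with a gripper value outside its range is refused whole. The fingers move at their own pace and stop on an object; "squeeze" is the grip in N (left out, the last holds). Time passes only in rows, so rows that do not move let the fingers close. It gives the time, the measured TCP pose, the force, the opening and the grip force at its end, in the units of the state.
- ctrl.get_obs(): the state, without advancing time (a new reading comes with each control period).
- ctrl.camera(name): name is "side" or "top"; returns the picture (400x640x3 uint8, red, green, blue); there is no depth.
- ctrl.camera_model(name): a dict with "intrinsics" (3x3 intrinsics, pixels), "k1" (the pictures are not rectified: a ray, as slopes to the right and down, at radius r is drawn at 1 + k1 r^2 times it, then the intrinsics apply), "rvec" (rotation vector, rad) and "tvec" (3), from world to camera coordinates, as OpenCV has them. Camera axes: x right, y down, z forward; pixel columns grow to the right and rows downward; lengths in m; the calibration is good to about 2 mm. A picture is of the moment at which its call begins. camera_model takes no time and is no camera call.
- ctrl.hand_in(): hands the job in; it is judged then, once.
The state is a dict: "time_s": time; "qpos": joint angles; "joint_vel": joint speeds; "tau": joint torques, N m; "ee_pos": TCP position; "eef_rot": TCP orientation; "force": force on the tool from outside, world axes, zero at the start; "moment": the same for the moment, N m; "grip_width": finger opening in m; "grip_force": force on a finger pad.
Only numpy, scipy, OpenCV 4.12 (cv2) and the standard library are available. Lean on these libraries where they do the work, as an engineer would, in place of code of your own. Each camera call takes 0.05 s, during which the arm holds its last target. There are 200 camera calls.

## Working session

There is one attempt and no reset: what is moved stays moved. The work goes in short steps, Python scripts to look and compute and a tool call to move; the robot and the scene stay as the last step left them, time stands still between calls to the robot, and variables do not carry over. Pictures are saved under pics/ and viewed, at most 10 in all, crops included, and the job is handed in when it is done.

Besides the shell and the picture viewer there is one more tool, called after ">>>" in YAML: its name, and indented under it one key for each argument. jog_arm: Moves the arm, as the interface text tells. Its arguments: {"type":"object","properties":{"motion":{"type":"array"},"squeeze":{"type":"number"}},"required":["motion"]}

```bash
mkdir -p pics; ls; cat > h.py <<'E'
import numpy as np, cv2
from station import ctrl
def ray(cam,u,v):
    m=ctrl.camera_model(cam);K=np.array(m["intrinsics"],float);k=m["k1"]
    R=cv2.Rodrigues(np.array(m["rvec"],float))[0];t=np.array(m["tvec"],float).ravel()
    p=cv2.undistortPoints(np.array([[[u,v]]],float),K,np.array([k,0,0,0.]))[0,0]
    return -R.T@t, R.T@np.array([p[0],p[1],1.])
def onz(cam,u,v,z):
    c,d=ray(cam,u,v); return (c+d*(z-c[2])/d[2]).round(4)
def px(cam,P):
    m=ctrl.camera_model(cam)
    return cv2.projectPoints(np.array(P,float).reshape(-1,3),np.array(m["rvec"],float),np.array(m["tvec"],float),np.array(m["intrinsics"],float),np.array([m["k1"],0,0,0.]))[0].reshape(-1,2).round(1)
def snap(cam,name):
    im=ctrl.camera(cam)[:,:,::-1].copy(); cv2.imwrite(f"pics/{name}.png",im); return im
E
python3 - <<'E'
from h import *
for c in("top","side"):
    snap(c,c+"0"); print(c,ray(c,320,200))
o=ctrl.get_obs();print(o["ee_pos"],o["eef_rot"],o["grip_width"],o["time_s"],ctrl.pinch_z)
E
```

```text
pics
top (array([0.4161773 , 0.02390716, 1.43550415]), array([ 0.14347389,  0.01891382, -0.98957813]))
side (array([0.64071463, 1.34917763, 0.85736612]), array([-6.03090896e-04, -8.60149262e-01, -5.10583412e-01]))
[ 0.16184769 -0.52540952  0.20495043] [-3.14056118e+00 -7.46943082e-05  2.98804880e-01] 0.09367453678994679 0.1 0.0188
```

View pics/top0.png

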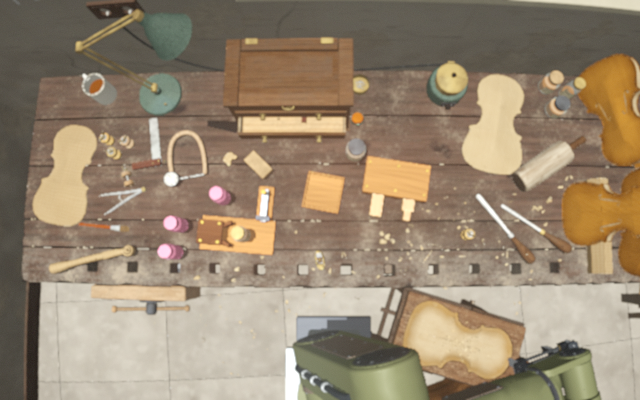

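View pics/side0.png

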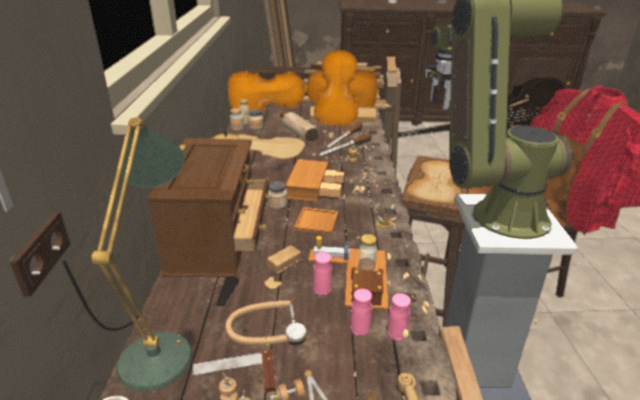

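Top view: jig at about (237,235) with the throat to the left (+y), jar at (238,233), bolt at (265,203), tray at (323,192), rack at (397,180) with blanks sticking out toward the robot. Pink decoys sit left of the jig. I'll zoom in for detail.

```bash
python3 - <<'E'
import cv2
a=cv2.imread("pics/top0.png")[140:270,190:440]
cv2.imwrite("pics/topc.png",cv2.resize(a,None,fx=3.2,fy=3.2,interpolation=cv2.INTER_CUBIC))
b=cv2.imread("pics/side0.png")[150:320,240:410]
cv2.imwrite("pics/sidec.png",cv2.resize(b,None,fx=3.5,fy=3.5,interpolation=cv2.INTER_CUBIC))
E
```

```text
(no output)
```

View pics/topc.png

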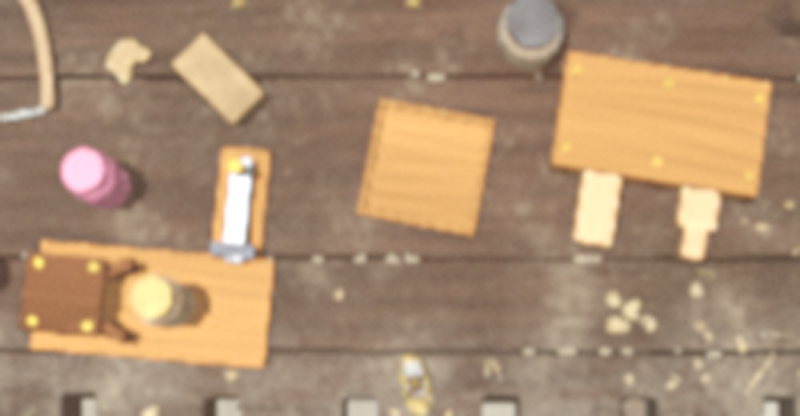

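View pics/sidec.png

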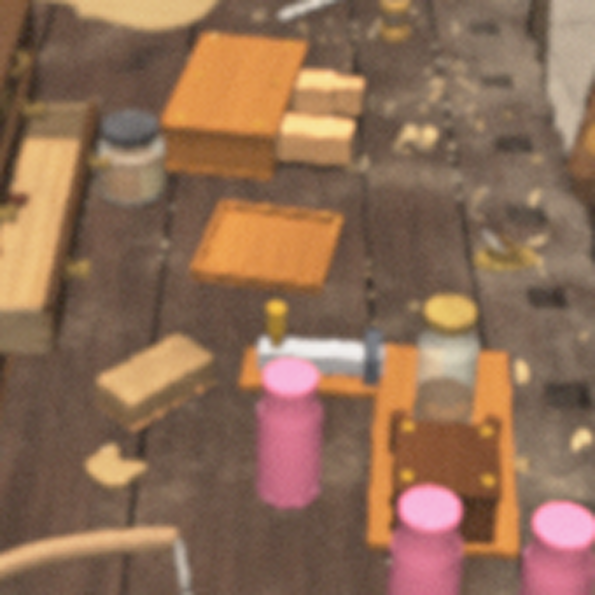

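The crops show the tenon blank in the rack's right-hand (−y) bay, its tip at crop (693,255), and the plain blank in the left bay. The cap top is at (152,300), the knob at about (240,162), and the jig bed corners at (42,240), (274,258), (265,368) and (30,350). Next I convert these to world positions.

```bash
python3 - <<'E'
from h import *
def T(x,y,z): return onz("top",190+(x+.5)/3.2-.5,140+(y+.5)/3.2-.5,z)
def S(x,y,z): return onz("side",240+(x+.5)/3.5-.5,150+(y+.5)/3.5-.5,z)
def quad(n,pts,z):
    P=np.array([T(*p,z)[:2] for p in pts]);c=P.mean(0)
    e=[P[(i+1)%4]-P[i] for i in range(4)]
    print(n,P.tolist(),c.round(4),[round(float(np.linalg.norm(v)),4) for v in e],[round(float(np.degrees(np.arctan2(v[1],v[0]))),1) for v in e])
quad("rack",[(567,52),(772,80),(755,197),(552,165)],.059)
quad("tray",[(380,98),(495,118),(474,236),(358,212)],.014)
quad("jig",[(42,240),(274,258),(265,368),(30,350)],.010)
print("cap T",T(152,300,.109),"S",S(451,307,.109))
print("knob T",T(241,160,.071),"S",S(277,304,.071))
print("tenon tip sides",T(682,258,.042),T(705,261,.042)); print("tenon shoulder",T(678,228,.042),T(718,230,.042),"mouth",T(683,186,.042),T(722,192,.042))
print("plain",T(574,242,.042),T(612,247,.042)); print("tenon S",S(362,82,.042))
print("hood",[T(*p,.06).tolist() for p in [(28,253),(110,262),(100,334),(25,322)]])
# masks for refinement
im=cv2.imread("pics/top0.png");h=cv2.cvtColor(im,cv2.COLOR_BGR2HSV)
m=cv2.inRange(h,(8,120,150),(22,255,255));m[:140]=0;m[262:]=0;m[:,:190]=0;m[:,440:]=0
for c in cv2.findContours(m,cv2.RETR_EXTERNAL,cv2.CHAIN_APPROX_NONE)[0]:
    if cv2.contourArea(c)>300: print(cv2.contourArea(c),cv2.minAreaRect(c))
E
```

```text
rack [[0.758, -0.0988], [0.73, -0.304], [0.612, -0.2829], [0.6437, -0.0825]] [ 0.6859 -0.192 ] [0.2071, 0.1199, 0.2029, 0.1155] [-97.8, 169.9, 81.0, -8.1]
tray [[0.7207, 0.0894], [0.6998, -0.0283], [0.5785, -0.0065], [0.6029, 0.1109]] [0.6505 0.0414] [0.1195, 0.1232, 0.1199, 0.1197] [-100.1, 169.8, 78.3, -10.3]
jig [[0.5743, 0.4348], [0.5565, 0.1958], [0.4456, 0.2032], [0.4621, 0.4432]] [0.5096 0.3193] [0.2397, 0.1111, 0.2406, 0.1125] [-94.3, 176.2, 86.1, -4.3]
cap T [0.5067 0.2987 0.109 ] S [0.5066 0.2832 0.109 ]
knob T [0.6467 0.2225 0.071 ] S [0.6417 0.2283 0.071 ]
tenon tip sides [ 0.5534 -0.2118  0.042 ] [ 0.5503 -0.2347  0.042 ]
tenon shoulder [ 0.5833 -0.2085  0.042 ] [ 0.5812 -0.2485  0.042 ] mouth [ 0.6254 -0.2145  0.042 ] [ 0.6194 -0.2535  0.042 ]
plain [ 0.5694 -0.1048  0.042 ] [ 0.5644 -0.1424  0.042 ]
tenon S [ 0.5559 -0.2221  0.042 ]
hood [[0.5559, 0.434, 0.06], [0.5472, 0.3516, 0.06], [0.4766, 0.3594, 0.06], [0.4879, 0.4345, 0.06]]
2444.0 ((235.66175842285156, 234.39703369140625), (77.4634780883789, 34.590126037597656), 4.398705005645752)
1330.0 ((322.8927917480469, 191.81292724609375), (37.703086853027344, 37.84342575073242), 10.784297943115234)
2292.0 ((396.304931640625, 178.47999572753906), (66.23088073730469, 37.49974060058594), 8.583621978759766)
```

>>> jog_arm:
  motion:
    - [0,0,0,0,0,-0.149,1]
    - [0,0,0,0,0,-0.149,1]
    - [0,0,0,0,0,-0.149,1]
    - [0,0,0,0,0,-0.149,1]
  squeeze: 15

```text
time_s: 0.5
ee_pos: [0.1618, -0.5255, 0.2051]
eef_rot: [-3.141, -0.0, 0.901]
force: [-0.3, -0.6, 0.4]
grip_width: 0.0942
grip_force: 0.0
```

>>> jog_arm:
  motion:
    - [0,0,0,0,0,-0.149,1]
    - [0,0,0,0,0,-0.149,1]
    - [0,0,0,0,0,-0.149,1]
    - [0,0,0,0,0,-0.149,1]
    - [0,0,0,0,0,-0.008,1]

```text
time_s: 1.0
ee_pos: [0.1619, -0.5255, 0.2052]
eef_rot: [-3.141, -0.001, 1.502]
force: [-0.8, 0.5, 0.3]
grip_width: 0.094
grip_force: 0.0
```

>>> jog_arm:
  motion:
    - [0.042,0.0142,0,0,0,0,1]
    - [0.042,0.0142,0,0,0,0,1]
    - [0.042,0.0142,0,0,0,0,1]
    - [0.042,0.0142,0,0,0,0,1]
    - [0.042,0.0142,0,0,0,0,1]

```text
time_s: 1.5
ee_pos: [0.2481, -0.3196, 0.2054]
eef_rot: [3.142, -0.0, 1.494]
force: [1.2, 0.9, 0.1]
grip_width: 0.094
grip_force: 0.0
```

>>> jog_arm:
  motion:
    - [0.042,0.0142,0,0,0,0,1]
    - [0.042,0.0142,0,0,0,0,1]
    - [0.042,0.0142,0,0,0,0,1]
    - [0.042,0.0142,0,0,0,0,1]
    - [0.042,0.0142,0,0,0,0,1]

```text
time_s: 2.0
ee_pos: [0.334, -0.1152, 0.2056]
eef_rot: [3.141, 0.0, 1.494]
force: [0.7, -1.1, -0.5]
grip_width: 0.094
grip_force: 0.0
```

>>> jog_arm:
  motion:
    - [0.042,0.0142,0,0,0,0,1]
    - [0.042,0.0142,0,0,0,0,1]
    - [0.042,0.0142,0,0,0,0,1]
    - [0.042,0.0142,0,0,0,0,1]
    - [0.042,0.0142,0,0,0,0,1]

```text
time_s: 2.5
ee_pos: [0.42, 0.0894, 0.2055]
eef_rot: [3.141, -0.0, 1.494]
force: [1.1, -1.6, -0.6]
grip_width: 0.0939
grip_force: 0.0
```

>>> jog_arm:
  motion:
    - [0.0425,0.014,0,0,0,0,1]
    - [0.0425,0.014,0,0,0,0,1]
    - [0.0425,0.014,0,0,0,0,1]
    - [0.0425,0.014,0,0,0,0,1]
    - [0.0435,0.014,0,0,0,0,1]

```text
time_s: 3.0
ee_pos: [0.5051, 0.2971, 0.2052]
eef_rot: [-3.141, 0.0, 1.494]
force: [1.0, -0.5, 0.6]
grip_width: 0.094
grip_force: 0.0
```

```bash
python3 - <<'E'
from h import *
o=ctrl.get_obs();print(o["ee_pos"],o["eef_rot"])
b=snap("side","s1")[130:330,240:440]
cv2.imwrite("pics/s1c.png",cv2.resize(b,None,fx=2.9,fy=2.9,interpolation=cv2.INTER_CUBIC))
E
```

```text
[0.50514666 0.29714388 0.20520042] [-3.14137016e+00  2.22823137e-04  1.49408763e+00]
```

View pics/s1c.png

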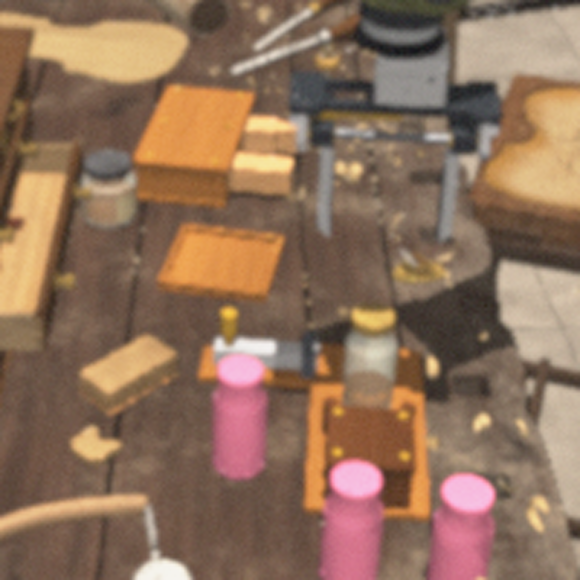

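The open fingers (crop columns 325 and 445) straddle the jar (column 373). I go down and grip.

>>> jog_arm:
  motion:
    - [0,0,0.04,0,0,0,1]
    - [0,0,0.04,0,0,0,1]
    - [0,0,0.04,0,0,0,1]
    - [0,0,0.033,0,0,0,1]
    - [0,0,0,0,0,0,0.4]

```text
time_s: 3.55
ee_pos: [0.5026, 0.2941, 0.0482]
eef_rot: [-3.135, 0.004, 1.495]
force: [0.5, -0.0, -0.2]
grip_width: 0.0892
grip_force: 0.0
```

>>> jog_arm:
  motion:
    - [0,0,0,0,0,0,-0.1]
    - [0,0,0,0,0,0,-0.3]
    - [0,0,0,0,0,0,-0.3]
    - [0,0,0,0,0,0,-0.3]

```text
time_s: 3.95
ee_pos: [0.5054, 0.2956, 0.0538]
eef_rot: [3.14, -0.001, 1.498]
force: [-0.5, -0.3, -0.8]
grip_width: 0.0578
grip_force: 0.0
```

>>> jog_arm:
  motion:
    - [0,0,0,0,0,0,-0.5]
    - [0,0,0,0,0,0,-0.5]
    - [0,0,0,0,0,0,-0.5]
    - [0,0,0,0,0,0,-0.5]
    - [0,0,0,0,0,0,-0.5]

```text
time_s: 4.45
ee_pos: [0.5053, 0.2955, 0.053]
eef_rot: [3.14, -0.001, 1.499]
force: [1.0, -0.1, 5.9]
grip_width: 0.0478
grip_force: 14.9
```

>>> jog_arm:
  motion:
    - [0,0,0,0,0,0,-0.5]
    - [0,0,-0.005,0,0,0,-0.5]
    - [0,0,-0.015,0,0,0,-0.5]
    - [0,0,-0.03,0,0,0,-0.5]
    - [0,0,-0.03,0,0,0,-0.5]

```text
time_s: 4.95
ee_pos: [0.5044, 0.2952, 0.1339]
eef_rot: [-3.141, 0.001, 1.499]
force: [0.6, -0.7, -1.0]
grip_width: 0.0475
grip_force: 14.9
```

>>> jog_arm:
  motion:
    - [-0.014,0.009,0,0,0,0,-0.5]
    - [-0.025,0.017,0,0,0,0,-0.5]
    - [-0.03,0.02,0,0,0,0,-0.5]
    - [-0.03,0.02,0,0,0,0,-0.5]
    - [-0.03,0.02,0,0,0,0,-0.5]

```text
time_s: 5.45
ee_pos: [0.5817, 0.1586, 0.1322]
eef_rot: [-3.141, 0.0, 1.499]
force: [-0.1, 0.2, -2.1]
grip_width: 0.0476
grip_force: 14.9
```

>>> jog_arm:
  motion:
    - [-0.03,0.02,0,0,0,0,-0.5]
    - [-0.03,0.02,0,0,0,0,-0.5]
    - [-0.03,0.02,0,0,0,0,-0.5]
    - [-0.024,0.018,0,0,0,0,-0.5]
    - [0,0,0,0,0,0,-0.5]

```text
time_s: 5.95
ee_pos: [0.6517, 0.0373, 0.1316]
eef_rot: [-3.141, 0.001, 1.495]
force: [-0.6, 0.6, -2.1]
grip_width: 0.0475
grip_force: 14.9
```

```bash
python3 - <<'E'
from h import *
print(ctrl.get_obs()["ee_pos"])
b=snap("side","s2")[130:330,240:440]
cv2.imwrite("pics/s2c.png",cv2.resize(b,None,fx=2.9,fy=2.9,interpolation=cv2.INTER_CUBIC))
E
```

```text
[0.6517307  0.03726921 0.13164281]
```

View pics/s2c.png

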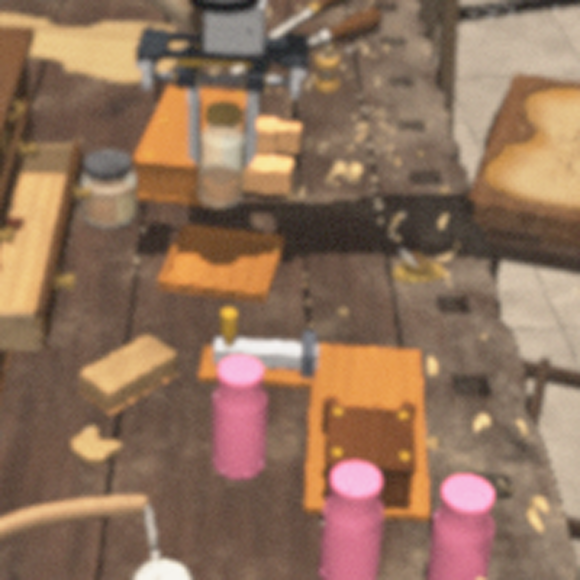

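The jar hangs upright over the tray; nothing else is disturbed. I lower it.

>>> jog_arm:
  motion:
    - [0,0,0.025,0,0,0,-0.5]
    - [0,0,0.025,0,0,0,-0.5]
    - [0,0,0.018,0,0,0,-0.5]
    - [0,0,0.008,0,0,0,-0.5]
    - [0,0,0.004,0,0,0,-0.5]

```text
time_s: 6.5
ee_pos: [0.6505, 0.0416, 0.0519]
eef_rot: [-3.141, 0.0, 1.499]
force: [0.4, 0.5, -1.0]
grip_width: 0.0478
grip_force: 14.9
```

>>> jog_arm:
  motion:
    - [0,0,0.002,0,0,0,-0.5]
    - [0,0,0.001,0,0,0,-0.5]
    - [0,0,0,0,0,0,-0.5]

```text
time_s: 6.8
ee_pos: [0.6512, 0.0412, 0.0501]
eef_rot: [3.141, -0.0, 1.499]
force: [0.4, -0.2, -1.6]
grip_width: 0.0475
grip_force: 14.9
```

>>> jog_arm:
  motion:
    - [0,0,0.002,0,0,0,-0.5]
    - [0,0,0.001,0,0,0,-0.5]
    - [0,0,0,0,0,0,-0.5]

```text
time_s: 7.1
ee_pos: [0.6524, 0.0412, 0.0483]
eef_rot: [3.137, -0.0, 1.499]
force: [2.3, 0.7, 6.3]
grip_width: 0.047
grip_force: 15.0
```

>>> jog_arm:
  motion:
    - [0,0,0,0,0,0,0.2]
    - [0,0,0,0,0,0,0.4]
    - [0,0,0,0,0,0,1]
    - [0,0,0,0,0,0,1]
    - [0,0,0,0,0,0,1]

```text
time_s: 7.6
ee_pos: [0.6509, 0.0412, 0.0463]
eef_rot: [-3.141, 0.0, 1.499]
force: [-0.2, 0.3, 0.1]
grip_width: 0.0841
grip_force: 0.0
```

>>> jog_arm:
  motion:
    - [0,0,-0.01,0,0,0,1]
    - [0,0,-0.035,0,0,0,1]
    - [0,0,-0.04,0,0,0,1]
    - [0,0,-0.04,0,0,0,1]
    - [0,0,-0.035,0,0,0,1]

```text
time_s: 8.1
ee_pos: [0.6509, 0.0412, 0.2096]
eef_rot: [3.14, -0.0, 1.499]
force: [0.4, -0.1, -0.2]
grip_width: 0.094
grip_force: 0.0
```

>>> jog_arm:
  motion:
    - [0,0,0,0,0,-0.1493,1]
    - [0,0,0,0,0,-0.1493,1]
    - [0,0,0,0,0,-0.1493,1]
    - [0,0,0,0,0,-0.1493,1]
    - [0,0,0,0,0,-0.1493,1]

```text
time_s: 8.6
ee_pos: [0.6509, 0.0412, 0.2073]
eef_rot: [3.141, 0.0, 2.252]
force: [-0.1, -0.2, 0.6]
grip_width: 0.094
grip_force: 0.0
```

>>> jog_arm:
  motion:
    - [0,0,0,0,0,-0.1493,1]
    - [0,0,0,0,0,-0.1493,1]
    - [0,0,0,0,0,-0.1493,1]
    - [0,0,0,0,0,-0.1493,1]
    - [0,0,0,0,0,-0.1493,1]

```text
time_s: 9.1
ee_pos: [0.6509, 0.0412, 0.2073]
eef_rot: [3.141, 0.001, 2.998]
force: [0.6, 0.4, -0.6]
grip_width: 0.0942
grip_force: 0.0
```

>>> jog_arm:
  motion:
    - [0.0018,-0.0395,0,0,0,0,1]
    - [0.0018,-0.0395,0,0,0,0,1]
    - [0.0018,-0.0395,0,0,0,0,1]
    - [0.0018,-0.0395,0,0,0,0,1]
    - [0,0,0,0,0,0,1]

```text
time_s: 9.6
ee_pos: [0.6193, -0.1181, 0.2073]
eef_rot: [-3.141, 0.001, 2.988]
force: [-0.3, 0.5, 0.6]
grip_width: 0.094
grip_force: 0.0
```

```bash
python3 - <<'E'
from h import *
o=ctrl.get_obs();print(o["ee_pos"],o["eef_rot"],o["qpos"])
im=snap("top","t3");b=snap("side","s3")
a=cv2.resize(im[150:260,290:450],(640,440),interpolation=cv2.INTER_CUBIC)
b=cv2.resize(b[170:250,270:370],(600,480),interpolation=cv2.INTER_CUBIC)
cv2.imwrite("pics/s3c.png",b)
h=cv2.cvtColor(cv2.imread("pics/s3.png"),cv2.COLOR_BGR2HSV)
E
```

```text
[ 0.61934955 -0.11807698  0.20734092] [-3.14089922e+00  6.49686236e-04  2.98754835e+00] [-2.46196316e-01  4.80428263e-01  1.26817119e+00 -6.40887549e-04
  1.39228250e+00 -1.66283453e+00]
```

View pics/s3c.png

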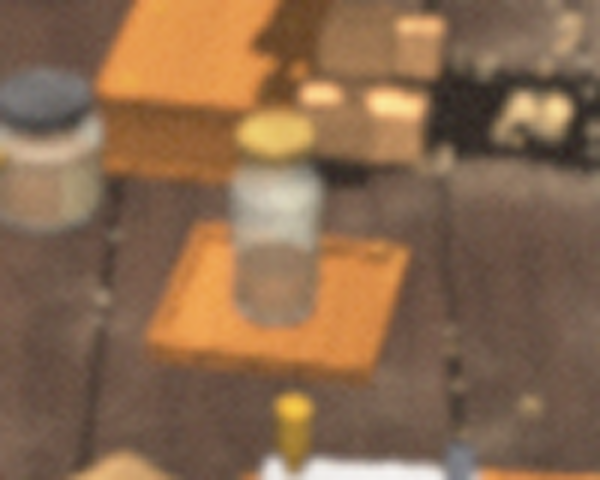

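The tall jar is upright in the tray (crop 275,320). On to the tenon blank.

>>> jog_arm:
  motion:
    - [0.0017,-0.038,0,0,0,0,0.7]
    - [0.0017,-0.038,0,0,0,0,0.7]
    - [0.0017,-0.038,0,0,0,0,0.7]
    - [0,0,0,0,0,0,0.7]
    - [0,0,0,0,0,0,0.7]

```text
time_s: 10.2
ee_pos: [0.5985, -0.2251, 0.2066]
eef_rot: [3.141, 0.0, 2.992]
force: [-0.6, -0.4, -0.0]
grip_width: 0.0798
grip_force: 0.0
```

>>> jog_arm:
  motion:
    - [0,0,0.04,0,0,0,0.7]
    - [0,0,0.04,0,0,0,0.7]
    - [0,0,0.04,0,0,0,0.7]
    - [0,0,0.02,0,0,0,0.7]
    - [0,0,0,0,0,0,0.7]

```text
time_s: 10.7
ee_pos: [0.5974, -0.2233, 0.0636]
eef_rot: [3.14, -0.005, 2.994]
force: [0.6, -0.3, 0.9]
grip_width: 0.0797
grip_force: 0.0
```

```bash
python3 - <<'E'
from h import *
o=ctrl.get_obs();print(o["ee_pos"],o["eef_rot"])
b=snap("side","s4")[140:240,270:390]
cv2.imwrite("pics/s4c.png",cv2.resize(b,None,fx=5,fy=5,interpolation=cv2.INTER_CUBIC))
E
```

```text
[ 0.59744373 -0.22332154  0.06355665] [ 3.14000344 -0.00493558  2.99397133]
```

View pics/s4c.png

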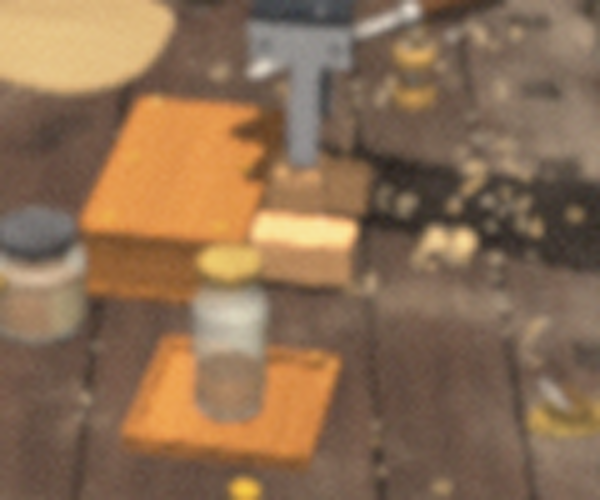

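Finger hangs over the exposed part, clear of the roof edge. Lower and grip.

>>> jog_arm:
  motion:
    - [0,-0.006,0.02,0,0,0,0.7]
    - [0,0,0.02,0,0,0,0.7]
    - [0,0,0.012,0,0,0,0.7]
    - [0,0,0,0,0,0,0.3]
    - [0,0,0,0,0,0,0]
  squeeze: 20

```text
time_s: 11.25
ee_pos: [0.5981, -0.2317, 0.0159]
eef_rot: [-3.141, 0.002, 2.992]
force: [-0.3, -0.1, 0.6]
grip_width: 0.0675
grip_force: 0.0
```

>>> jog_arm:
  motion:
    - [0,0,0,0,0,0,-0.3]
    - [0,0,0,0,0,0,-0.5]
    - [0,0,0,0,0,0,-0.8]
    - [0,0,0,0,0,0,-0.8]
    - [0,0,0,0,0,0,-0.8]

```text
time_s: 11.75
ee_pos: [0.5974, -0.2319, 0.0147]
eef_rot: [-3.142, 0.0, 2.992]
force: [-1.2, 1.5, 2.6]
grip_width: 0.0367
grip_force: 19.7
```

>>> jog_arm:
  motion:
    - [0,0,0,0,0,0,-0.8]
    - [0,0,0,0,0,0,-0.8]
    - [0,0,0,0,0,0,-0.8]

```text
time_s: 12.05
ee_pos: [0.5974, -0.2319, 0.0147]
eef_rot: [-3.142, 0.0, 2.992]
force: [-1.2, 0.9, 4.8]
grip_width: 0.0361
grip_force: 19.7
```

>>> jog_arm:
  motion:
    - [0,0,-0.002,0,0,0,-0.8]
    - [0.015,0,0,0,0,0,-0.8]
    - [0.025,0,0,0,0,0,-0.8]
    - [0.03,0,0,0,0,0,-0.8]
    - [0.03,0,0,0,0,0,-0.8]

```text
time_s: 12.55
ee_pos: [0.497, -0.2166, 0.016]
eef_rot: [3.141, -0.001, 2.992]
force: [0.4, -0.1, -1.3]
grip_width: 0.0365
grip_force: 19.7
```

>>> jog_arm:
  motion:
    - [0.03,0,0,0,0,0,-0.8]
    - [0.02,0,0,0,0,0,-0.8]
    - [0,0,-0.02,0,0,0,-0.8]
    - [0,0,-0.03,0,0,0,-0.8]
    - [0,0,-0.02,0,0,0,-0.8]

```text
time_s: 13.05
ee_pos: [0.449, -0.2096, 0.0879]
eef_rot: [-3.141, 0.001, 2.992]
force: [-0.4, 1.1, -1.4]
grip_width: 0.0358
grip_force: 19.7
```

```bash
python3 - <<'E'
from h import *
o=ctrl.get_obs();print(o["ee_pos"],o["eef_rot"],o["grip_width"])
b=snap("side","s5")[130:250,270:430]
cv2.imwrite("pics/s5c.png",cv2.resize(b,None,fx=4,fy=4,interpolation=cv2.INTER_CUBIC))
E
```

```text
[ 0.4490066  -0.20964346  0.08794059] [-3.14127471e+00  6.78712902e-04  2.99165586e+00] 0.03575007797890253
```

View pics/s5c.png

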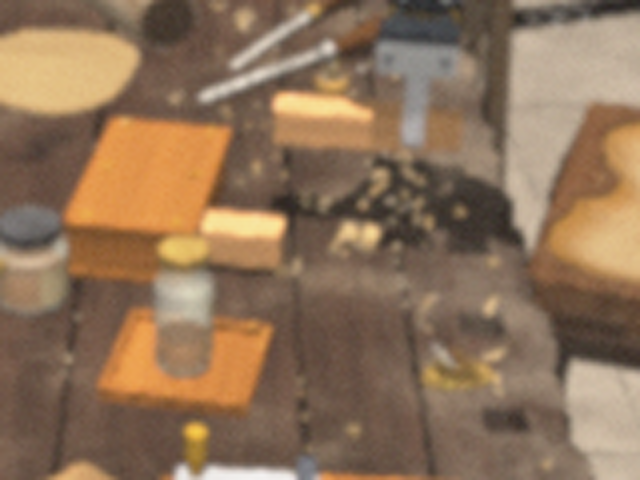

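The blank hangs level and clear; the plain blank still sits in the left bay. Next I turn it parallel to the jig and lay it on the bare bench. It goes at y<0 to avoid the brass plane near (.43,.05).

>>> jog_arm:
  motion:
    - [0,0,0,0,0,0.1493,-0.8]
    - [0,0,0,0,0,0.1493,-0.8]
    - [0,0,0,0,0,0.1493,-0.8]
    - [0,0,0,0,0,0.1493,-0.8]
    - [0,0,0,0,0,0.1493,-0.8]

```text
time_s: 13.6
ee_pos: [0.4487, -0.2093, 0.0856]
eef_rot: [-3.141, -0.001, 2.239]
force: [0.1, -0.5, -1.1]
grip_width: 0.0363
grip_force: 19.7
```

>>> jog_arm:
  motion:
    - [0,0,0,0,0,0.1493,-0.8]
    - [0,0,0,0,0,0.1493,-0.8]
    - [0,0,0,0,0,0.1493,-0.8]
    - [0,0,0,0,0,0.1493,-0.8]
    - [0,0,0,0,0,0.1493,-0.8]

```text
time_s: 14.1
ee_pos: [0.4487, -0.2094, 0.0856]
eef_rot: [-3.141, -0.0, 1.493]
force: [-0.3, 0.8, -2.2]
grip_width: 0.0362
grip_force: 19.7
```

>>> jog_arm:
  motion:
    - [0.025,-0.001,0,0,0,0,-0.8]
    - [0.045,-0.001,0,0,0,0,-0.8]
    - [0.045,-0.002,0,0,0,0,-0.8]
    - [0.035,-0.001,0,0,0,0,-0.8]
    - [0.015,-0.001,0,0,0,0,-0.8]

```text
time_s: 14.6
ee_pos: [0.4544, -0.042, 0.0858]
eef_rot: [-3.141, -0.0, 1.501]
force: [0.4, -0.1, -2.1]
grip_width: 0.0359
grip_force: 19.7
```

>>> jog_arm:
  motion:
    - [0,0,0.02,0,0,0,-0.8]
    - [0,0,0.025,0,0,0,-0.8]
    - [0,0,0.02,0,0,0,-0.8]
    - [0,0,0.01,0,0,0,-0.8]
    - [0,0,0,0,0,0,-0.8]

```text
time_s: 15.1
ee_pos: [0.4541, -0.0444, 0.0102]
eef_rot: [-3.139, -0.0, 1.499]
force: [0.8, 0.2, -1.3]
grip_width: 0.0361
grip_force: 19.7
```

>>> jog_arm:
  motion:
    - [0,0,0.002,0,0,0,-0.8]
    - [0,0,0.0015,0,0,0,-0.8]
    - [0,0,0,0,0,0,-0.8]

```text
time_s: 15.4
ee_pos: [0.4551, -0.0446, 0.0084]
eef_rot: [3.141, 0.0, 1.499]
force: [-0.4, -0.6, -1.6]
grip_width: 0.036
grip_force: 19.7
```

>>> jog_arm:
  motion:
    - [0,0,0.002,0,0,0,-0.8]
    - [0,0,0.0005,0,0,0,-0.8]
    - [0,0,0,0,0,0,-0.8]

```text
time_s: 15.7
ee_pos: [0.4555, -0.0446, 0.0065]
eef_rot: [3.14, 0.0, 1.499]
force: [-3.0, 1.2, 12.1]
grip_width: 0.0362
grip_force: 19.9
```

>>> jog_arm:
  motion:
    - [0,0,0,0,0,0,0]
    - [0,0,0,0,0,0,0.4]
    - [0,0,0,0,0,0,0.4]
    - [0,0,0,0,0,0,0.4]
    - [0,0,-0.02,0,0,0,0.4]

```text
time_s: 16.2
ee_pos: [0.4536, -0.0443, 0.024]
eef_rot: [-3.138, -0.0, 1.499]
force: [-0.2, 0.8, 0.3]
grip_width: 0.0653
grip_force: 0.0
```

>>> jog_arm:
  motion:
    - [0,0,-0.03,0,0,0,0.4]
    - [0,0,-0.02,0,0,0,0.4]
    - [-0.042,0,0,0,0,0,0.4]
    - [-0.042,0,0,0,0,0,0.4]
    - [0,0,0,0,0,0,0.4]

```text
time_s: 16.7
ee_pos: [0.4486, -0.1316, 0.0756]
eef_rot: [3.141, 0.001, 1.496]
force: [-0.6, 0.8, -0.3]
grip_width: 0.0658
grip_force: 0.0
```

```bash
python3 - <<'E'
from h import *
o=ctrl.get_obs();print(o["ee_pos"],o["eef_rot"],o["grip_width"],o["time_s"])
b=snap("side","s6");t=snap("top","t6")
print(px("side",[(.4585,.0012,.034),(.446,-.168,.034),(.456,-.04,.034)]),px("top",[(.4585,.0012,.034),(.446,-.168,.034)]))
a=cv2.resize(b[150:300,270:430],(480,450),interpolation=cv2.INTER_CUBIC)
t=cv2.resize(t[150:290,190:420],(690,420),interpolation=cv2.INTER_CUBIC)[:,:310] if 0 else cv2.resize(t[190:270,190:400],(300,114))
h=cv2.cvtColor(b,cv2.COLOR_BGR2HSV)
m=cv2.inRange(h,(8,40,175),(22,150,255));
for c in cv2.findContours(m[170:260,320:430],cv2.RETR_EXTERNAL,cv2.CHAIN_APPROX_NONE)[0]:
    if cv2.contourArea(c)>25: x,y,w,hh=cv2.boundingRect(c);print(x+320,y+170,w,hh,cv2.contourArea(c))
cv2.imwrite("pics/s6c.png",a)
E
```

```text
[ 0.44857985 -0.13159628  0.07564408] [3.14088834e+00 6.73655318e-04 1.49551384e+00] 0.06583384981403922 16.7
[[374.7 206.9]
 [373.9 182.5]
 [374.3 200.5]] [[335.6 250.5]
 [389.2 254.4]]
412 221 18 33 440.0
368 188 13 26 216.5
355 186 10 6 30.0
320 182 21 14 218.0
408 170 22 30 327.0
397 170 12 21 131.0
```

View pics/s6c.png

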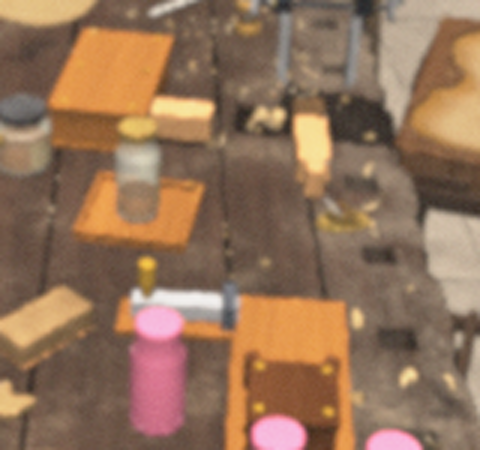

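The blank lies flat at the expected place (tip near crop 312,190), with the brass plane untouched beside it. Now I take it again near the plain end.

>>> jog_arm:
  motion:
    - [0,0,0.025,0,0,0,0.4]
    - [0,0,0.025,0,0,0,0.4]
    - [0,0,0.016,0,0,0,0.4]
    - [0,0,0,0,0,0,0]
    - [0,0,0,0,0,0,-0.5]
  squeeze: 25

```text
time_s: 17.3
ee_pos: [0.449, -0.1275, 0.0098]
eef_rot: [-3.141, -0.0, 1.5]
force: [-0.2, 0.2, -0.0]
grip_width: 0.0535
grip_force: 0.0
```

>>> jog_arm:
  motion:
    - [0,0,0,0,0,0,-0.8]
    - [0,0,0,0,0,0,-0.8]
    - [0,0,0,0,0,0,-0.8]
    - [0,0,0,0,0,0,-0.8]
    - [0,0,0,0,0,0,-0.8]

```text
time_s: 17.8
ee_pos: [0.4494, -0.1283, 0.0103]
eef_rot: [3.14, 0.0, 1.499]
force: [-0.9, 2.8, 8.0]
grip_width: 0.0357
grip_force: 25.0
```

>>> jog_arm:
  motion:
    - [0,0,-0.01,0,0,0,-0.8]
    - [0,0,-0.03,0,0,0,-0.8]
    - [0,0,-0.03,0,0,0,-0.8]
    - [0,0,-0.01,0,0,0,-0.8]
    - [0,0,0,0,0,0,-0.8]

```text
time_s: 18.3
ee_pos: [0.4493, -0.1285, 0.0906]
eef_rot: [3.139, 0.001, 1.499]
force: [0.3, -0.6, -0.7]
grip_width: 0.0358
grip_force: 25.0
```

```bash
python3 - <<'E'
from h import *
print(onz("top",235.66,234.4,.01))
for n in("t3","t6"):
    im=cv2.imread(f"pics/{n}.png");h=cv2.cvtColor(im,cv2.COLOR_BGR2HSV)
    m=cv2.inRange(h,(5,110,60),(22,255,255));m=cv2.morphologyEx(m,cv2.MORPH_OPEN,np.ones((3,3)))
    P=[];Q=[]
    for u in list(range(205,258,3)):
        r=np.where(m[205:262,u])[0]+205
        if len(r):
            Q.append(onz("top",u,r.max()+.5,.01)[:2]); 
            if u<248: P.append(onz("top",u,r.min()-.5,.01)[:2])
    for E in(P,Q):
        E=np.array(E);k=np.polyfit(E[:,1],E[:,0],1);k=np.polyfit(E[abs(np.polyval(k,E[:,1])-E[:,0])<.004][:,::-1][:,0],E[abs(np.polyval(k,E[:,1])-E[:,0])<.004][:,0],1)
        print(n,"x at y=.3093:",np.polyval(k,.3093).round(4),"yaw deg",90-np.degrees(np.arctan(k[0])).round(2))
# hood top (dark brown) centre in side view
im=cv2.imread("pics/s6.png");h=cv2.cvtColor(im,cv2.COLOR_BGR2HSV)
m=cv2.inRange(h,(0,60,20),(20,255,125))[265:300,345:390]
for r in range(5,28,4):
    c=np.where(m[r])[0]+345
    if len(c): print(265+r,c.min(),c.max(),onz("side",(c.min()+c.max())/2,265+r,.06))
E
```

```text
[0.5103 0.3241 0.01  ]
t3 x at y=.3093: 0.565 yaw deg 84.62
t3 x at y=.3093: 0.4534 yaw deg 85.82
t6 x at y=.3093: 0.565 yaw deg 84.62
t6 x at y=.3093: 0.4534 yaw deg 85.82
270 352 352 [0.5532 0.3626 0.06  ]
274 352 352 [0.5541 0.3789 0.06  ]
278 352 352 [0.5549 0.3948 0.06  ]
290 353 373 [0.5298 0.4399 0.06  ]
```

>>> jog_arm:
  motion:
    - [0.026,0.002,0,0,0,0,-0.8]
    - [0.04,0.0035,0,0,0,0,-0.8]
    - [0.04,0.0035,0,0,0,0,-0.8]
    - [0.04,0.0035,0,0,0,0,-0.8]
    - [0.04,0.0035,0,0,0,0,-0.8]

```text
time_s: 18.8
ee_pos: [0.4774, 0.0576, 0.0879]
eef_rot: [-3.139, 0.0, 1.499]
force: [0.7, -0.7, -0.5]
grip_width: 0.0362
grip_force: 25.0
```

>>> jog_arm:
  motion:
    - [0.04,0.0035,0,0,0,0,-0.8]
    - [0.04,0.0035,0,0,0,0,-0.8]
    - [0.035,0.003,0,0,0,0,-0.8]
    - [0.025,0.0022,0,0,0,0,-0.8]
    - [0,0,0,0,0,0,-0.8]

```text
time_s: 19.3
ee_pos: [0.4997, 0.1971, 0.0875]
eef_rot: [-3.139, 0.001, 1.502]
force: [-0.0, -0.5, -2.1]
grip_width: 0.036
grip_force: 25.0
```

>>> jog_arm:
  motion:
    - [0,0,0.02,0,0,0,-0.8]
    - [0,0,0.02,0,0,0,-0.8]
    - [0,0,0.01,0,0,0,-0.8]
    - [0,0,0,0,0,0,-0.8]
    - [0,0,0,0,0,0,-0.8]

```text
time_s: 19.8
ee_pos: [0.5005, 0.1945, 0.0396]
eef_rot: [-3.141, 0.0, 1.498]
force: [0.9, 0.3, -0.7]
grip_width: 0.0361
grip_force: 25.0
```

>>> jog_arm:
  motion:
    - [0,0,0.01,0,0,0,-0.8]
    - [0,0,0.006,0,0,0,-0.8]
    - [0,0,0,0,0,0,-0.8]
    - [0.01,0,0,0,0,0,-0.8]
    - [0.01,0,0,0,0,0,-0.8]

```text
time_s: 20.3
ee_pos: [0.5021, 0.2156, 0.0238]
eef_rot: [3.141, -0.0, 1.498]
force: [0.0, -0.1, -0.7]
grip_width: 0.0359
grip_force: 25.0
```

>>> jog_arm:
  motion:
    - [0.01,0,0,0,0,0,-0.8]
    - [0.01,0,0,0,0,0,-0.8]
    - [0.01,0,0,0,0,0,-0.8]
    - [0,0,0,0,0,0,-0.8]
    - [0,0,0,0,0,0,-0.8]

```text
time_s: 20.8
ee_pos: [0.5039, 0.2449, 0.0233]
eef_rot: [-3.141, 0.0, 1.499]
force: [-0.3, -0.0, -1.4]
grip_width: 0.036
grip_force: 25.0
```

>>> jog_arm:
  motion:
    - [0.008,0,0,0,0,0,-0.8]
    - [0.008,0,0,0,0,0,-0.8]
    - [0.008,0,0,0,0,0,-0.8]
    - [0,0,0,0,0,0,-0.8]

```text
time_s: 21.2
ee_pos: [0.5057, 0.2697, 0.0234]
eef_rot: [3.141, -0.0, 1.5]
force: [-0.2, -0.7, -2.4]
grip_width: 0.0356
grip_force: 25.0
```

>>> jog_arm:
  motion:
    - [0.008,0,0,0,0,0,-0.8]
    - [0.008,0,0,0,0,0,-0.8]
    - [0,0,0,0,0,0,-0.8]

```text
time_s: 21.5
ee_pos: [0.5069, 0.2856, 0.0235]
eef_rot: [3.141, -0.0, 1.5]
force: [-0.2, 0.2, -1.3]
grip_width: 0.0356
grip_force: 25.0
```

>>> jog_arm:
  motion:
    - [0.004,0,0,0,0,0,-0.8]
    - [0.003,0,0,0,0,0,-0.8]
    - [0,0,0,0,0,0,-0.8]

```text
time_s: 21.8
ee_pos: [0.5074, 0.2918, 0.0234]
eef_rot: [3.142, -0.0, 1.499]
force: [-0.4, 1.0, -1.7]
grip_width: 0.0358
grip_force: 25.0
```

>>> jog_arm:
  motion:
    - [0.002,0,0,0,0,0,-0.8]
    - [0,0,0,0,0,0,-0.8]

```text
time_s: 22.0
ee_pos: [0.5075, 0.2937, 0.0235]
eef_rot: [3.142, -0.0, 1.499]
force: [-0.0, 0.6, -1.1]
grip_width: 0.0356
grip_force: 25.0
```

>>> jog_arm:
  motion:
    - [0.002,0,0,0,0,0,-0.8]
    - [0.001,0,0,0,0,0,-0.8]
    - [0,0,0,0,0,0,-0.8]

```text
time_s: 22.3
ee_pos: [0.5078, 0.2967, 0.0235]
eef_rot: [3.142, -0.0, 1.499]
force: [-0.5, 0.6, -1.6]
grip_width: 0.0361
grip_force: 25.0
```

>>> jog_arm:
  motion:
    - [0.001,0,0,0,0,0,-0.8]
    - [0.001,0,0,0,0,0,-0.8]
    - [0,0,0,0,0,0,-0.8]

```text
time_s: 22.6
ee_pos: [0.5079, 0.2986, 0.0234]
eef_rot: [-3.142, 0.0, 1.499]
force: [0.2, 0.8, -0.9]
grip_width: 0.0361
grip_force: 25.0
```

>>> jog_arm:
  motion:
    - [0.0015,0,0,0,0,0,-0.8]
    - [0.001,0,0,0,0,0,-0.8]
    - [0,0,0,0,0,0,-0.8]

```text
time_s: 22.9
ee_pos: [0.5076, 0.2992, 0.023]
eef_rot: [-3.14, 0.004, 1.499]
force: [-2.7, -15.2, 1.3]
grip_width: 0.0358
grip_force: 25.0
```

>>> jog_arm:
  motion:
    - [0.001,0,0,0,0,0,-0.8]
    - [0.001,0,0,0,0,0,-0.8]
    - [0,0,0,0,0,0,-0.8]

```text
time_s: 23.2
ee_pos: [0.5075, 0.3001, 0.0227]
eef_rot: [-3.139, 0.006, 1.499]
force: [-2.7, -22.6, 2.3]
grip_width: 0.0359
grip_force: 25.0
```

>>> jog_arm:
  motion:
    - [-0.002,0,0.001,0,0,0,-0.8]
    - [0,0,0.001,0,0,0,-0.8]
    - [0,0,0.001,0,0,0,-0.8]
    - [0,0,0,0,0,0,-0.8]

```text
time_s: 23.6
ee_pos: [0.508, 0.3, 0.0207]
eef_rot: [-3.141, 0.002, 1.499]
force: [-3.4, -10.2, 5.3]
grip_width: 0.0355
grip_force: 25.0
```

>>> jog_arm:
  motion:
    - [0,0,0,0,0,0,-0.2]
    - [0,0,0,0,0,0,0.2]
    - [0,0,0,0,0,0,0.2]
    - [0,0,0,0,0,0,0.2]
    - [0,0,-0.01,0,0,0,0.2]

```text
time_s: 24.1
ee_pos: [0.5074, 0.3009, 0.0297]
eef_rot: [-3.14, 0.001, 1.499]
force: [-0.9, 0.3, 0.1]
grip_width: 0.0563
grip_force: 0.0
```

>>> jog_arm:
  motion:
    - [0,0,-0.03,0,0,0,0.2]
    - [0,0,-0.035,0,0,0,0.2]
    - [0,0,-0.035,0,0,0,0.2]
    - [0,0,-0.02,0,0,0,0.2]
    - [0,0,0,0,0,0,0.2]

```text
time_s: 24.6
ee_pos: [0.5092, 0.3017, 0.1542]
eef_rot: [3.137, -0.003, 1.499]
force: [-0.3, 0.4, -0.3]
grip_width: 0.0565
grip_force: 0.0
```

```bash
python3 - <<'E'
from h import *
o=ctrl.get_obs();print(o["ee_pos"],o["eef_rot"],o["grip_width"],o["time_s"])
s=snap("side","s7");t=snap("top","t7")
# maple mask on the bed (side view) and brass knob
h=cv2.cvtColor(s,cv2.COLOR_BGR2HSV)
print("expect plain end top corners side px",px("side",[(.4865,.2555,.044),(.5224,.253,.044)]),"cheek mouth",px("side",[(.513,.364,.06)]))
for nm,lo,hi in(("maple",(8,30,140),(24,140,255)),("brass",(20,120,120),(32,255,255))):
    m=cv2.inRange(h,lo,hi)
    for c in cv2.findContours(m[225:310,300:400],cv2.RETR_EXTERNAL,cv2.CHAIN_APPROX_NONE)[0]:
        if cv2.contourArea(c)>8: x,y,w,hh=cv2.boundingRect(c);print(nm,x+300,y+225,w,hh,cv2.contourArea(c))
m0=cv2.imread("pics/s6.png");hb=cv2.inRange(cv2.cvtColor(m0,cv2.COLOR_BGR2HSV),(20,120,120),(32,255,255))[230:262,308:330]
ys,xs=np.where(hb);print("knob px",xs.min()+308,xs.max()+308,ys.min()+230,ys.max()+230)
cx=(xs.min()+xs.max())/2+308;print(onz("side",cx,ys.min()+230+1.5,.071), "expect",px("side",[(.644,.233,.071),(.644,.233,.045),(.6434,.2285,.071)]))
E
```

```text
[0.50915117 0.30172479 0.15420194] [ 3.13667334e+00 -3.06978314e-03  1.49884278e+00] 0.056461079083585254 24.6
expect plain end top corners side px [[373.3 250.6]
 [360.6 249.9]] cheek mouth [[367.4 270.5]]
maple 386 271 14 37 167.0
maple 359 253 16 19 183.5
maple 387 252 5 8 18.5
maple 376 225 24 9 74.5
brass 316 237 5 8 16.5
knob px 317 320 237 245
[0.6424 0.2381 0.071 ] expect [[318.  237.4]
 [317.9 244.9]
 [318.2 236.5]]
```

The blank shows at side rows 253–272 on the bed, running up to the hood as expected. The knob is near (.643,.233). Next, the bolt.

>>> jog_arm:
  motion:
    - [-0.008,0.0185,0,0,0,0,0.2]
    - [-0.014,0.034,0,0,0,0,0.2]
    - [-0.014,0.034,0,0,0,0,0.2]
    - [-0.014,0.034,0,0,0,0,0.2]
    - [-0.008,0.018,0,0,0,0,0.2]
  squeeze: 12

```text
time_s: 25.2
ee_pos: [0.6433, 0.2314, 0.148]
eef_rot: [-3.139, 0.001, 1.497]
force: [-0.5, 0.1, -1.2]
grip_width: 0.0564
grip_force: 0.0
```

>>> jog_arm:
  motion:
    - [0,0,0,0,0,0,0.2]
    - [0,0,0.03,0,0,0,0.2]
    - [0,0,0,0,0,0,0.2]

```text
time_s: 25.5
ee_pos: [0.6395, 0.2331, 0.1155]
eef_rot: [-3.134, 0.003, 1.499]
force: [0.8, -0.4, -1.4]
grip_width: 0.0562
grip_force: 0.0
```

```bash
python3 - <<'E'
from h import *
o=ctrl.get_obs();print(o["ee_pos"],o["eef_rot"])
for c in("side","top"):
    h=cv2.cvtColor(snap(c,c+"8"),cv2.COLOR_BGR2HSV)
    m=cv2.inRange(h,(20,120,110),(32,255,255)); x0,y0=(305,225) if c=="side" else (250,180)
    ys,xs=np.where(m[y0:y0+30,x0:x0+30]);
    if len(xs): print(c,xs.min()+x0,xs.max()+x0,ys.min()+y0,ys.max()+y0,onz(c,xs.mean()+x0,ys.mean()+y0,.06))
E
```

```text
[0.63947865 0.23306538 0.11549918] [-3.13420710e+00  2.73873438e-03  1.49915314e+00]
side 316 321 237 246 [0.6432 0.2351 0.06  ]
```

>>> jog_arm:
  motion:
    - [0,0,0.03,0,0,0,0.2]
    - [0,0,0.025,0,0,0,0.2]
    - [0,0,0.015,0,0,0,0.2]
    - [0,0,0,0,0,0,0.2]
    - [0,0,0,0,0,0,-0.4]

```text
time_s: 26.1
ee_pos: [0.6425, 0.2336, 0.0519]
eef_rot: [3.14, -0.001, 1.499]
force: [0.1, -0.3, 0.1]
grip_width: 0.0513
grip_force: 0.0
```

>>> jog_arm:
  motion:
    - [0,0,0,0,0,0,-0.7]
    - [0,0,0,0,0,0,-1]
    - [0,0,0,0,0,0,-1]
    - [0,0,0,0,0,0,-1]
    - [0,0,0,0,0,0,-1]

```text
time_s: 26.6
ee_pos: [0.6421, 0.2333, 0.0507]
eef_rot: [3.141, -0.0, 1.499]
force: [0.1, -0.1, 1.1]
grip_width: 0.0154
grip_force: 12.0
```

>>> jog_arm:
  motion:
    - [0,0,0,0,0,0,-1]
    - [0,0,0,0,0,0,-1]
    - [0,0,0,0,0,0,-1]

```text
time_s: 26.9
ee_pos: [0.6421, 0.2333, 0.0507]
eef_rot: [3.141, -0.0, 1.499]
force: [-1.3, -0.3, 3.2]
grip_width: 0.0158
grip_force: 12.0
```

Knob gripped (16 mm). I slide it toward the jig's +y (tool −y).

>>> jog_arm:
  motion:
    - [0,-0.008,0,0,0,0,-1]
    - [0,-0.012,0,0,0,0,-1]
    - [0,-0.012,0,0,0,0,-1]
    - [0,-0.012,0,0,0,0,-1]
    - [0,-0.01,0,0,0,0,-1]

```text
time_s: 27.4
ee_pos: [0.5875, 0.2374, 0.0507]
eef_rot: [3.141, -0.0, 1.499]
force: [2.4, 0.9, 1.3]
grip_width: 0.0156
grip_force: 12.0
```

>>> jog_arm:
  motion:
    - [0,-0.004,0,0,0,0,-1]
    - [0,0,0,0,0,0,-1]
    - [0,0,0,0,0,0,-1]

```text
time_s: 27.7
ee_pos: [0.5841, 0.2376, 0.0506]
eef_rot: [-3.141, -0.0, 1.499]
force: [-1.6, 2.0, 4.4]
grip_width: 0.0156
grip_force: 12.0
```

>>> jog_arm:
  motion:
    - [0,-0.002,0,0,0,0,-1]
    - [0,-0.001,0,0,0,0,-1]
    - [0,0,0,0,0,0,-1]

```text
time_s: 28.0
ee_pos: [0.5831, 0.2377, 0.0507]
eef_rot: [3.137, -0.001, 1.498]
force: [12.4, 2.6, -2.8]
grip_width: 0.0159
grip_force: 12.0
```

>>> jog_arm:
  motion:
    - [0,0,0,0,0,0,-0.6]
    - [0,0,0,0,0,0,-0.3]
    - [0,0,0,0,0,0,-0.3]
    - [0,0,0,0,0,0,-0.3]
    - [0,0,-0.02,0,0,0,-0.3]

```text
time_s: 28.5
ee_pos: [0.5797, 0.2371, 0.068]
eef_rot: [-3.137, 0.002, 1.499]
force: [0.7, -0.3, 0.1]
grip_width: 0.0328
grip_force: 0.0
```

>>> jog_arm:
  motion:
    - [0,0,-0.03,0,0,0,-0.3]
    - [0,0,-0.04,0,0,0,-0.3]
    - [0,0,-0.04,0,0,0,-0.3]
    - [0,0,-0.03,0,0,0,-0.3]
    - [0,0,0,0,0,0,-0.3]

```text
time_s: 29.0
ee_pos: [0.5824, 0.2381, 0.2152]
eef_rot: [3.135, -0.003, 1.499]
force: [-0.4, 0.6, 1.1]
grip_width: 0.033
grip_force: 0.0
```

>>> jog_arm:
  motion:
    - [-0.04,0,0,0,0,0,-0.3]
    - [-0.04,0,0,0,0,0,-0.3]
    - [-0.04,0,0,0,0,0,-0.3]
    - [0,0,0,0,0,0,-0.3]
    - [0,0,0,0,0,0,-0.3]

```text
time_s: 29.5
ee_pos: [0.5723, 0.1175, 0.2098]
eef_rot: [-3.141, 0.0, 1.497]
force: [-0.9, -0.0, -0.2]
grip_width: 0.0328
grip_force: 0.0
```

```bash
python3 - <<'E'
from h import *
t=snap("top","t9");s=snap("side","s9")
h=cv2.cvtColor(s,cv2.COLOR_BGR2HSV)
m=cv2.inRange(h,(20,120,110),(32,255,255))[225:262,300:350];ys,xs=np.where(m)
if len(xs):print("knob side",onz("side",xs.mean()+300,ys.mean()+225,.06),len(xs))
for c,im,(y0,y1,x0,x1) in(("top",t,(215,262,205,275)),("side",s,(240,285,345,395))):
    m=cv2.inRange(cv2.cvtColor(im,cv2.COLOR_BGR2HSV),(8,30,150),(24,125,255))[y0:y1,x0:x1]
    for k in cv2.findContours(m,cv2.RETR_EXTERNAL,cv2.CHAIN_APPROX_NONE)[0]:
        if cv2.contourArea(k)>40:
            x,y,w,hh=cv2.boundingRect(k);x+=x0;y+=y0
            print(c,x,y,w,hh,onz(c,x+w-.5,y+hh/2-.5,.044) if c=="top" else onz(c,x+w/2,y,.044), onz(c,x+w/2,y+hh/2,.044))
E
```

```text
knob side [0.583  0.2363 0.06  ] 29
top 205 215 62 47 [0.497  0.2186 0.044 ] [0.4951 0.3155 0.044 ]
side 348 249 26 22 [0.521  0.2485 0.044 ] [0.5244 0.2991 0.044 ]
```

```bash
python3 -c "
from station import ctrl
print(ctrl.hand_in())"
```

```text
the job is handed in; nothing more can be done
None
```

I carried out all four steps and handed the job in at about 30 s of the 72 s allowed, with no verdict printed: the tall jar stands in the tray, the tenon blank is pushed against the throat's stop, and the bolt went about 60 mm to its end stop.

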